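# Hang the reflex hammer on the rotary instrument stand

## Robot

A 6-joint arm with a two-finger parallel gripper is mounted at the origin on a cart in front of the work surface, level with it; the furniture and walls round the work are solid. World frame = base frame: x ahead of the robot, y to its left, z up, the work surface at z = 0. Lengths are in m, angles in rad, forces in N, time in s.
With the tool pointing down it reaches from about 0.375 to 0.975 m from the base axis. Payload 3.8 kg.
Tool frame: the origin (TCP) lies at the very end of the fingers, on their centre line; the grasp point (between the pads) lies 19 mm behind it; z points along the fingers, y is the line along which they close (so a half turn about z gives the same grasp; the last joint's range is limited). The gripper opens to 85 mm and grips with 20 to 120 N. Pads are 22 mm wide; open, the fingers measure 114 mm over their backs; the gripper's body (76 mm by 85 mm) begins 54 mm behind the grasp point. The pads swing forward as they close: fully open they stand 13 mm farther back than shut.
Start: joints at [-1.191, 0.264, 1.604, -0, 1.274, -0.037], TCP at [0.273, -0.617, 0.231] pointing down, gripper open.
Joint ranges: [-2.63, 2.63], [-0.94, 2.18], [0.31, 2.57], [-1.31, 4.45], [0, 2.66], [-2.55, 2.55]. Speed limits (rad/s): [2.57, 2.57, 3.14, 3.14, 3.14, 3.14].

## Interface

Orientations are given as a rotation vector (axis times angle).
In Python, from workcell import read_state, read_camera, calibration, finish_job gives the robot as it stands.
- The arm moves only by the tool step_arm, never from a script. Its argument "commands" is a list of rows, each an object of numbers: "fingers": the gripper's target within -1 to 1 (shut at 1, half-way at 0, fully open at -1); "dx", "dy", "dz": the shift along the tool's x, y, z in m; "roll": the turn about the tool's z in degrees. In form: [{"fingers": .., "dx": .., "dy": .., "dz": .., "roll": ..}, ...]. A call has 1 to 8 rows; each row is the pose to reach, as a shift and turn from the pose commanded when the call began, along the tool's axes at that moment; what a row does not reach only later rows make up. A row lasts 1/8 s, in which the tool goes at most 62.5 mm and 10.7 degrees, less where a joint would pass 70% of its speed; a pose out of reach is approached as far as the arm can. A call with a gripper value outside its range is refused whole. The fingers move at their own pace and stop on an object; "squeeze" is the grip in N (left out, the last holds). Time passes only in rows, so rows that repeat a pose let the fingers close. It gives the time, the measured TCP pose, the force, the opening and the grip force at its end, in the units of the state.
- read_state(): the state, without advancing time (a new reading comes with each control period).
- read_camera(name): name is "scene" or "side" or "wrist"; returns (picture, depth): 420x560x3 uint8, blue, green, red; 420x560 float32, m along the optical axis (not along the pixel's ray), 0 where there is no reading.
- calibration(name): a dict with "intrinsics" (3x3 intrinsics, pixels), "k1" (the pictures are not rectified: a ray, as slopes to the right and down, at radius r is drawn at 1 + k1 r^2 times it, then the intrinsics apply), "world_to_cam" (4x4, takes a point from world to camera coordinates). Camera axes: x right, y up, looking along -z (the intrinsics and any distortion apply to the point x, -y, -z); pixel columns grow to the right and rows downward; lengths in m; the calibration is good to about 2 mm. A picture is of the moment at which its call begins: read the wrist's pose just before it. calibration takes no time and is no camera call; for the wrist camera it gives the pose at the moment of the call.
- finish_job(): hands the job in; it is judged then, once.
The state is a dict: "time": time; "q": joint angles; "joint_vel": joint speeds; "joint_torque": joint torques, N m; "tool_pos": TCP position; "tcp_rot": TCP orientation; "wrist_force": force on the tool from outside, world axes, zero at the start; "torque": the same for the moment, N m; "width": opening from 0.0 (shut) to 1.0 (fully open); "grip_force": force on a finger pad.
Only numpy, scipy, OpenCV 4.12 (cv2) and the standard library are available. Lean on these libraries where they do the work, as an engineer would, in place of code of your own. Each camera call takes 0.05 s, during which the arm holds its last target. There are 200 camera calls.

## Task

Put the red-headed reflex hammer from the steel soak pot back on the rotary instrument stand: first turn the stand (its black top knob is the grip) until the one empty hook clicks to rest at the blue front mark, and let go of it. Then bring the hammer, push its shank upright into the empty hook past the sprung brass keeper until it is fully home, lower its collar onto the hook, tug it gently outwards (about 5 N, half a second) to prove that the keeper has caught, and leave it hanging there. Be gentle (the hammer must never press or pull on the stand with 20 N) and leave the pot and the bottles where they are.

Things in the scene. Friction and masses are not known exactly. Their poses are not given: they have to be found in the camera images.
- rack: Rotary instrument stand, fixed to the table: white round foot 180 mm across, steel column, turning head on top, 226 mm high in all. Origin: centre of the foot's underside, on the column's axis, z up. Its front is the -x direction of this frame, marked by a blue arrowhead on the foot 65 mm from the axis. This frame does not turn with the head.
- carousel: Aluminium turning head, six fork hooks 60 deg apart, five hold instruments; hooks and instruments reach 140 mm from the axis and 208 mm above the table. Origin as rack; the empty hook points along this frame's -x. Turns endlessly either way about z. A sprung roller gives six clicks, one hook exactly at the front in each; 0.45 N m turns it out of a click, past half-way it snaps to the next.
- knob_grip (a point): Centre of the black hexagonal top knob, on the column's axis, 212 mm above the table. The knob is 44 mm across flats and 30 mm tall (196 to 226 mm above the table); its six flats face the six hooks, so two of them face along the x axis of carousel.
- hook_seat (a point): Where the hammer's origin belongs when hung in the empty hook: midway between its tines, at the slot's closed end, level with the tine tops (170 mm above the table), 105 mm from the axis; axes as carousel. Tines 8 mm thick, inner faces 12.5 mm apart, tips 32 mm outside this point, mouth flaring to 24 mm over the last 10 mm. The closed end stops the shank exactly here.
- front_place (a point): Fixed point where hook_seat must come to lie: 105 mm in front of the axis, 170 mm above the table. The click position at the front brings the two together.
- keeper: Brass spring bolt through the +y tine of the empty hook, barring the slot. Origin as carousel when shut, moves along its +y when pushed back (spring 4 to 7 N). Bevelled outside, 18 to 7 mm outside hook_seat: a shank pushed in meets 4 to 10 N; over the last 7 mm the closing bolt draws it inwards, then 2 mm of play is left; its square inner face does not yield to a pull.
- hammer: Reflex hammer, 0.08 to 0.17 kg. Origin: on the shaft's axis at the collar's underside, z towards the head. Cross head along y, 56 mm long, 20 mm thick, steel with red rubber ends, its axis 28 mm above the origin; collar 26 mm across, 4 mm thick; shank 9 mm thick for 42 mm below the origin; then a black grip swelling to 14 mm, down to 120 mm. Starts upright in the pot, collar on the lid.
- soak_pot: Round steel pot, 73 mm across, 125 mm tall, 0.8 kg, loose; its flat lid has a 19 mm hole in which the hammer stands, so the hammer is lifted straight up by at least 125 mm. Origin: centre of the underside.
- bottle_white: Bystander: white squeeze bottle, 54 mm across, 124 mm tall, loose. Origin: centre of the underside.
- bottle_amber: Bystander: brown glass bottle with a yellow cap, 49 mm across, 116 mm tall. Origin: centre of the underside.
Things that resemble listed ones, but are neither listed nor needed, are in the scene too. What is shaped like the hammer but orange or purple is not meant.

How it is judged:
By the outcome, as a careful person would: the job done as asked, in the order asked, and still so for the second after the job is handed in, with the robot touching nothing.
It also fails if it takes over 72 s, if anything falls off the work surface, if the arm or the gripper's body presses on something with over 40 N, if the wrist force passes 120 N, or if a joint passes its speed limit or range.

## Working session

There is one attempt and no reset: what is moved stays moved. The work goes in short steps, Python scripts to look and compute and a tool call to move; the robot and the scene stay as the last step left them, time stands still between calls to the robot, and variables do not carry over. Pictures are saved under pics/ and viewed, at most 10 in all, crops included, and the job is handed in when it is done.

Besides the shell and the picture viewer there is one more tool, called after "Request:" as name(argument=value, ...), one argument or row to a line, values as JSON. step_arm: Moves the arm, as the interface text tells. Its arguments: {"type":"object","properties":{"commands":{"type":"array","items":{"type":"object","properties":{"fingers":{"type":"number"},"dx":{"type":"number"},"dy":{"type":"number"},"dz":{"type":"number"},"roll":{"type":"number"}}}},"squeeze":{"type":"number"}},"required":["commands"]}

```bash
mkdir -p pics; cat > h.py <<'E'
import numpy as np, cv2
from workcell import read_state, read_camera, calibration, finish_job
def ray(name,u,v,c=None):
    c=c or calibration(name);K=np.array(c["intrinsics"]);k=c["k1"];T=np.array(c["world_to_cam"])
    d=np.array([(u-K[0,2])/K[0,0],(v-K[1,2])/K[1,1]]);s=d.copy()
    for _ in range(20): s=d/(1+k*(s@s))
    R=T[:3,:3];o=-R.T@T[:3,3];return o,R.T@np.array([s[0],-s[1],-1.])
def onz(name,u,v,z,c=None):
    o,d=ray(name,u,v,c);return o+d*(z-o[2])/d[2]
def pt(name,u,v,depth,c=None):
    o,d=ray(name,u,v,c);return o+d*depth
def proj(name,p,c=None):
    c=c or calibration(name);K=np.array(c["intrinsics"]);T=np.array(c["world_to_cam"])
    q=T[:3,:3]@np.asarray(p)+T[:3,3];s=np.array([q[0],-q[1]])/-q[2];s=s*(1+c["k1"]*(s@s))
    return K[0,0]*s[0]+K[0,2],K[1,1]*s[1]+K[1,2]
E
python3 - <<'E'
from h import *
print(read_state())
for n in ("scene","side"):
    p,d=read_camera(n); cv2.imwrite(f"pics/{n}0.png",p); np.savez(f"{n}0.npz",p=p,d=d)
    c=calibration(n);T=np.array(c["world_to_cam"]);print(n,-T[:3,:3].T@T[:3,3],c["k1"])
E
```

```text
{'time': 0.0, 'q': array([-1.19086368e+00,  2.64756836e-01,  1.60537043e+00, -1.71444511e-05,
        1.27370563e+00, -3.68707217e-02]), 'joint_vel': array([-7.73412616e-05, -8.94555746e-04,  9.15496624e-04, -5.83410718e-04,
        2.16778112e-03,  6.18047474e-04]), 'joint_torque': array([ 4.53953890e-04, -5.15105474e+01, -3.67319548e+01, -7.96495942e-05,
        1.28936057e-02, -1.13822765e-07]), 'tool_pos': array([ 0.27300647, -0.61652715,  0.22996148]), 'tcp_rot': array([-3.07145898e+00, -6.49535922e-01,  6.25579642e-04]), 'wrist_force': array([-0.46420434,  0.06349061, -0.00450989]), 'torque': array([ 0.03086909,  0.03730574, -0.02537302]), 'grip_force': 0.0, 'width': 1.0010056256561062}
scene [-0.46898396  0.93650938  0.95923785] -0.13292855724017474
side [0.36739158 1.17427383 0.86061364] 0.016058865163130116
```

View pics/scene0.png

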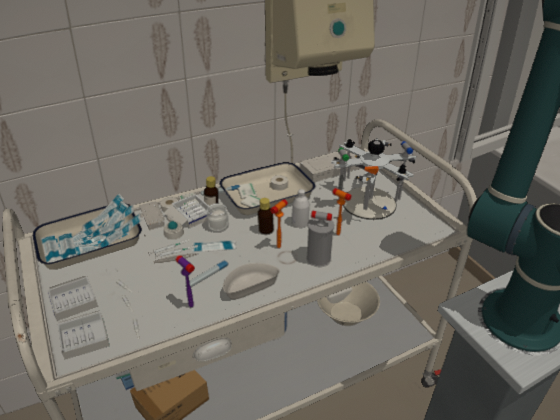

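View pics/side0.png

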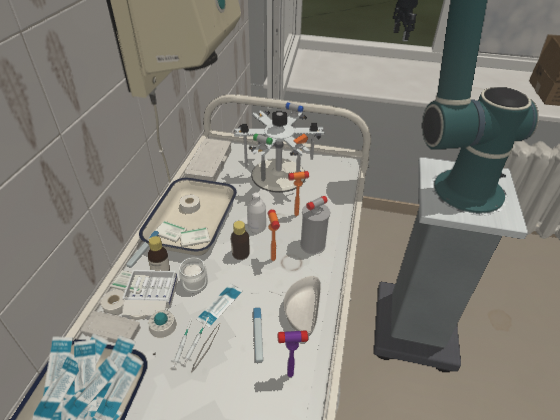

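The scene view shows the pot with a red-headed hammer at (321,215). Two orange-shafted look-alikes stand at (280,208) and (342,195), and a purple one at (186,265). The stand's knob is at (376,147), with the blue mark near (385,209). In the side view the pot hammer is at (317,203), the orange ones at (274,218) and (298,177), the purple one at (292,337), and the knob at (280,117). By the description I choose the one in the pot, and will check it in a close crop.

```bash
python3 - <<'E'
from h import *
a=np.load("scene0.npz");b=np.load("side0.npz")
ca=cv2.resize(a["p"][130:270,300:425],None,fx=3.2,fy=4.2*3.2/4.2,interpolation=cv2.INTER_CUBIC)
cb=cv2.resize(b["p"][95:255,225:345],None,fx=3.2,fy=3.2,interpolation=cv2.INTER_CUBIC)
H=max(ca.shape[0],cb.shape[0])
f=lambda x:cv2.copyMakeBorder(x,0,H-x.shape[0],0,0,cv2.BORDER_CONSTANT)
cv2.imwrite("pics/crop1.png",np.hstack([f(ca),f(cb)]))
for n,(u,v) in {"scene":(376,145),"side":(280,115)}.items():
    print(n,"knob",onz(n,u,v,.226))
for n,(u,v) in {"scene":(321,215),"side":(317,203)}.items():
    d=np.load(n+"0.npz")["d"];print(n,"ham z.153",onz(n,u,v,.163),pt(n,u,v,d[v,u]))
for n in ("scene","side"):
    z=np.load(n+"0.npz");hsv=cv2.cvtColor(z["p"],cv2.COLOR_BGR2HSV)
    m=cv2.inRange(hsv,(100,120,60),(130,255,255));k,l,s,c=cv2.connectedComponentsWithStats(m)
    for i in range(1,k):
        if s[i,4]>5:u,v=c[i];print(n,"blue",c[i],s[i,4],onz(n,u,v,.006),pt(n,u,v,z["d"][int(v),int(u)]))
E
```

```text
scene knob [0.59855775 0.07044541 0.226     ]
side knob [0.60579474 0.06882026 0.226     ]
scene ham z.153 [0.43776336 0.35489431 0.163     ] [0.44181877 0.35229305 0.15943884]
side ham z.153 [0.44420332 0.36259835 0.163     ] [0.44437304 0.36080494 0.16145861]
scene blue [402.71428571 142.14285714] 7 [ 0.89229593 -0.30193154  0.006     ] [ 0.6093241  -0.04449448  0.20415136]
scene blue [409.36666667 150.36666667] 30 [ 0.82712938 -0.28365234  0.006     ] [ 0.55624998 -0.02864634  0.20522061]
scene blue [234.66666667 187.        ] 15 [0.88542981 0.4230209  0.006     ] [0.87238752 0.42796552 0.01517918]
scene blue [384.5        207.66666667] 6 [0.55893665 0.03413792 0.006     ] [0.54893046 0.04292196 0.0152792 ]
scene blue [222.34285714 264.42857143] 35 [0.53914872 0.60423578 0.006     ] [0.5279901  0.60791359 0.01655101]
side blue [287.23076923 104.69230769] 13 [ 0.67810252 -0.40421501  0.006     ] [ 0.60542457 -0.03499298  0.20590144]
side blue [300.09090909 108.22727273] 22 [ 0.62117839 -0.38821113  0.006     ] [ 0.56171174 -0.02209384  0.20625078]
side blue [257.1875 312.875 ] 32 [0.53674207 0.60547274 0.006     ] [0.53544865 0.609817   0.01252717]
```

View pics/crop1.png

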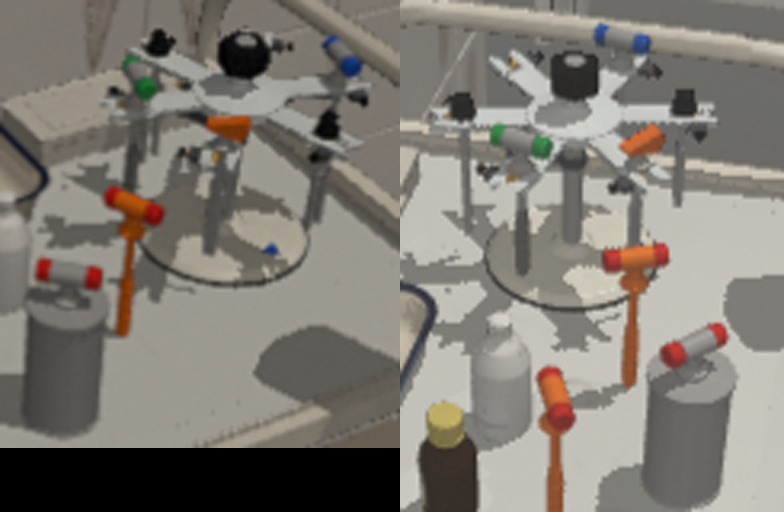

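The crop confirms it: only the pot hammer has a steel head with red ends, while the others have orange or purple bodies. The empty hook appears to be the upper-left arm in the side view, around (258,114). I'll move above the stand and look down with the wrist camera.

```bash
cat >> h.py <<'E'
def go(x,y,z,yaw):
    """row numbers to reach world TCP x,y,z (tool down) with tool-x yaw deg, from the present pose"""
    s=read_state();R=cv2.Rodrigues(np.array(s["tcp_rot"]))[0]
    d=R.T@(np.array([x,y,z])-s["tool_pos"]);y0=np.degrees(np.arctan2(R[1,0],R[0,0]))
    print("d",d.round(4),"roll",round(-((yaw-y0+180)%360-180),2),"yaw0",y0.round(2),"q6",s["q"][5].round(2),"tilt",R[:,2].round(4))
E
python3 -c "
from h import *
go(.56,.05,.42,24)
print(onz('side',258,114,.17))"
```

```text
d [ 0.5323 -0.4937 -0.1889] roll -0.12 yaw0 23.88 q6 -0.04 tilt [-7.0e-04  1.9e-03 -1.0e+00]
[ 0.69675209 -0.01741055  0.17      ]
```

Request:
step_arm(
  commands=[
    {"dz": -0.06,"fingers": -1},
    {"dz": -0.12,"dx": 0.04,"dy": -0.04},
    {"dz": -0.19,"dx": 0.1,"dy": -0.09},
    {"dz": -0.19,"dx": 0.14,"dy": -0.13},
    {"dz": -0.19,"dx": 0.18,"dy": -0.17},
    {"dz": -0.19,"dx": 0.22,"dy": -0.205},
    {"dz": -0.19,"dx": 0.26,"dy": -0.24},
    {"dz": -0.19,"dx": 0.3,"dy": -0.28},
  ],
)

```text
invalid input
```

```bash
python3 -c "
from h import *
go(.56,.05,.42,24);print(read_state()['time'],read_state()['tool_pos'])"
```

```text
d [ 0.5323 -0.4937 -0.1889] roll -0.12 yaw0 23.88 q6 -0.04 tilt [-7.0e-04  1.9e-03 -1.0e+00]
0.1 [ 0.27302099 -0.61659576  0.23006417]
```

Request:
step_arm(
  commands=[
    {"fingers": -1,"dx": 0,"dy": 0,"dz": -0.06,"roll": 0},
    {"fingers": -1,"dx": 0.04,"dy": -0.04,"dz": -0.12,"roll": 0},
    {"fingers": -1,"dx": 0.08,"dy": -0.07,"dz": -0.16,"roll": 0},
    {"fingers": -1,"dx": 0.12,"dy": -0.11,"dz": -0.19,"roll": 0},
    {"fingers": -1,"dx": 0.16,"dy": -0.15,"dz": -0.19,"roll": 0},
    {"fingers": -1,"dx": 0.2,"dy": -0.19,"dz": -0.19,"roll": 0},
    {"fingers": -1,"dx": 0.245,"dy": -0.23,"dz": -0.19,"roll": 0},
    {"fingers": -1,"dx": 0.29,"dy": -0.27,"dz": -0.19,"roll": 0},
  ],
  squeeze=40,
)

```text
time: 1.1
tool_pos: [0.428, -0.254, 0.421]
tcp_rot: [-3.074, -0.649, -0.0]
wrist_force: [-0.1, -0.1, -0.0]
width: 1.001
grip_force: 0.0
```

```bash
python3 -c "
from h import *
go(.56,.05,.42,24);print(read_state()['time'],read_state()['tool_pos'])"
```

```text
d [ 0.2437 -0.2247  0.0011] roll -0.14 yaw0 23.86 q6 0.57 tilt [ 1.e-04  2.e-04 -1.e+00]
1.1 [ 0.42796868 -0.25403163  0.42099895]
```

Request:
step_arm(
  commands=[
    {"fingers": -1,"dx": 0.045,"dy": -0.04,"dz": 0,"roll": 0},
    {"fingers": -1,"dx": 0.09,"dy": -0.08,"dz": 0,"roll": 0},
    {"fingers": -1,"dx": 0.135,"dy": -0.12,"dz": 0,"roll": 0},
    {"fingers": -1,"dx": 0.18,"dy": -0.16,"dz": 0,"roll": 0},
    {"fingers": -1,"dx": 0.22,"dy": -0.2,"dz": 0,"roll": 0},
    {"fingers": -1,"dx": 0.244,"dy": -0.225,"dz": 0,"roll": 0},
    {"fingers": -1,"dx": 0.244,"dy": -0.225,"dz": 0,"roll": 0},
  ],
)

```text
time: 1.98
tool_pos: [0.5599, 0.0508, 0.4201]
tcp_rot: [-3.072, -0.656, 0.003]
wrist_force: [0.3, -0.2, -0.9]
width: 1.0
grip_force: 0.0
```

```bash
python3 -c "
from h import *
s=read_state();c=calibration('wrist');p,d=read_camera('wrist');np.savez('w1.npz',p=p,d=d,c=np.array(c,dtype=object))
cv2.imwrite('pics/w1.png',p);T=np.array(c['world_to_cam']);print(s['tool_pos'],-T[:3,:3].T@T[:3,3],T[:3,:3].round(2))
print(proj('wrist',(.602,.07,.226),c))"
```

```text
[0.55992725 0.05083599 0.42008597] [0.63381673 0.08393524 0.56321659] [[ 0.41 -0.91 -0.  ]
 [ 0.87  0.39 -0.31]
 [ 0.29  0.13  0.95]]
(np.float64(279.59458068729873), np.float64(142.27680810124508))
```

View pics/w1.png

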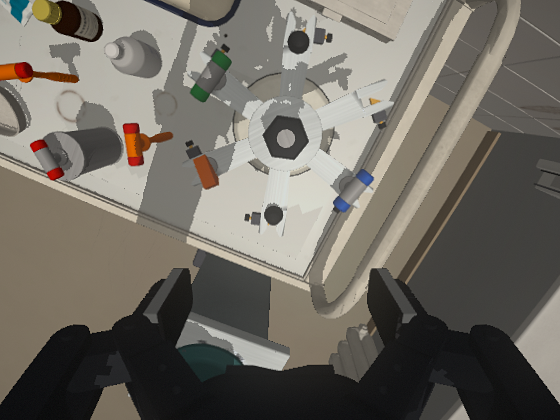

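The knob's hexagon is centred at about (286,138). The empty hook points to the right, with its tips near (385,95) and brass at (377,103). The five other hooks hold instruments. The pot hammer's head is at (47,159).

```bash
python3 - <<'E'
from h import *
z=np.load("w1.npz",allow_pickle=True);p,d,c=z["p"],z["d"],z["c"].item()
g=cv2.cvtColor(p,cv2.COLOR_BGR2GRAY);m=np.zeros_like(g);m[105:170,255:315]=(g[105:170,255:315]<70)*255
cs,_=cv2.findContours(m,0,2);k=cv2.convexHull(max(cs,key=cv2.contourArea))
P=np.array([onz('wrist',*q[0],.226,c)[:2] for q in k]);mm=cv2.moments(P.astype(np.float32)*1000)
cen=np.array([mm['m10'],mm['m01']])/mm['m00']/1000;print("knob",cen,"area mm2",mm['m00'],"expect",1676)
r=np.linalg.norm(P-cen,axis=1);a=np.degrees(np.arctan2(*(P-cen).T[::-1]))
print(np.c_[a,r*1000].round(1)[r>.024])
# carousel arms: circle sampling of bright metal around axis at z=.17 by r
for rad in (.065,.08,.095):
    th=np.arange(0,360,1.);v=[]
    for t in th:
        u,w=proj('wrist',(cen[0]+rad*np.cos(np.radians(t)),cen[1]+rad*np.sin(np.radians(t)),.17),c);
        q=pt('wrist',u,w,d[int(round(w)),int(round(u))],c) if 0<=u<560 and 0<=w<420 else [0,0,0];v.append(.15<q[2]<.19)
    v=np.array(v,float);dv=np.diff(v);print(rad,"up",th[1:][dv>0],"dn",th[1:][dv<0])
hsv=cv2.cvtColor(p,cv2.COLOR_BGR2HSV);b=cv2.inRange(hsv,(10,100,90),(30,255,255))[80:125,340:400];v,u=np.nonzero(b)
q=onz('wrist',u.mean()+340,v.mean()+80,.166,c);print("brass",len(u),u.mean()+340,v.mean()+80,q,np.degrees(np.arctan2(q[1]-cen[1],q[0]-cen[0])))
for n in ("scene","side"):
    e=np.load(n+"0.npz")
    for t in range(0,360,5):
        pp=(cen[0]+.065*np.cos(np.radians(t)),cen[1]+.065*np.sin(np.radians(t)),.006)
        u,w=proj(n,pp);u,w=int(round(u)),int(round(w));B=e["p"][w-1:w+2,u-1:u+2].reshape(-1,3).astype(int);bl=(B[:,0]-B[:,2]).max()
        if bl>30: print(n,"mark",t,(u,w),bl)
# hammer red ends
rm=(cv2.inRange(hsv,(0,150,90),(6,255,255))|cv2.inRange(hsv,(172,150,90),(180,255,255)));rm[:,100:]=0
n_,l,s,cc=cv2.connectedComponentsWithStats(rm)
for i in range(1,n_):
    if s[i,4]>15: print("red",cc[i],s[i,4],onz('wrist',*cc[i],.157,c))
E
```

```text
knob [0.60908433 0.06656155] area mm2 1551.9447421870427 expect 1676
[]
0.065 up [  3.  65.  82. 124. 184. 244. 303.] dn [ 29.  81.  91. 150. 209. 269. 329.]
0.08 up [  5.  65. 126. 186. 199. 245. 305.] dn [ 27.  88. 148. 198. 208. 268. 327.]
0.095 up [  7.  67. 127. 129. 187. 247. 307.] dn [ 26.  86. 128. 147. 207. 266. 326.]
brass 45 374.5777777777778 104.04444444444445 [ 0.68709157 -0.01975962  0.166     ] -47.89631310829852
scene mark 205 (385, 209) 92
scene mark 210 (386, 209) 92
scene mark 215 (386, 208) 92
scene mark 220 (387, 207) 57
scene mark 225 (387, 206) 35
red [20.875      69.91447368] 152 [0.54848971 0.41061258 0.157     ]
red [ 36.86440678 145.18644068] 118 [0.46121161 0.36822324 0.157     ]
red [ 54.1496063 173.7007874] 127 [0.43200707 0.3362737  0.157     ]
```

Checks: the knob axis is at (0.609,0.0665), and the hook grid is at 16.7° + 60k. The blue mark lies 64.5 mm from the axis at about 201°, so the front is at 197°. The empty hook is at 316.5°, so the head must turn −120° (roll +120). I'll approach the knob at yaw 166.7°.

```bash
python3 -c "
from h import *
go(.609,.0665,.30,166.7)"
```

```text
d [0.0523 0.0045 0.1203] roll -142.68 yaw0 24.02 q6 1.2 tilt [-1.8e-03 -5.0e-04 -1.0e+00]
```

Request:
step_arm(
  commands=[
    {"fingers": -1,"dx": 0.01,"dy": 0.0,"dz": 0,"roll": -10},
    {"fingers": -1,"dx": 0.02,"dy": 0.0,"dz": 0,"roll": -20},
    {"fingers": -1,"dx": 0.03,"dy": 0.0,"dz": 0.02,"roll": -30},
    {"fingers": -1,"dx": 0.04,"dy": 0.0,"dz": 0.04,"roll": -40},
    {"fingers": -1,"dx": 0.05,"dy": 0.004,"dz": 0.06,"roll": -50},
    {"fingers": -1,"dx": 0.0523,"dy": 0.0045,"dz": 0.08,"roll": -60},
    {"fingers": -1,"dx": 0.0523,"dy": 0.0045,"dz": 0.1,"roll": -70},
    {"fingers": -1,"dx": 0.0523,"dy": 0.0045,"dz": 0.12,"roll": -80},
  ],
)

```text
time: 3.02
tool_pos: [0.609, 0.0638, 0.3005]
tcp_rot: [1.932, 2.477, -0.001]
wrist_force: [0.1, 0.4, 0.2]
width: 0.999
grip_force: 0.0
```

Request:
step_arm(
  commands=[
    {"fingers": -1,"dx": 0,"dy": 0.0,"dz": 0,"roll": -10},
    {"fingers": -1,"dx": 0,"dy": 0.0,"dz": 0,"roll": -20},
    {"fingers": -1,"dx": 0,"dy": 0.0,"dz": 0,"roll": -30},
    {"fingers": -1,"dx": 0,"dy": 0.0,"dz": 0,"roll": -40},
    {"fingers": -1,"dx": 0,"dy": 0,"dz": 0,"roll": -50},
    {"fingers": -1,"dx": 0,"dy": 0,"dz": 0,"roll": -60},
    {"fingers": -1,"dx": 0,"dy": 0,"dz": 0,"roll": -62.7},
    {"fingers": -1,"dx": 0,"dy": 0,"dz": 0,"roll": -62.7},
  ],
)

```text
time: 4.03
tool_pos: [0.6091, 0.064, 0.3013]
tcp_rot: [-0.371, -3.119, 0.001]
wrist_force: [0.3, 0.3, -0.7]
width: 0.996
grip_force: 0.0
```

```bash
python3 - <<'E'
from h import *
go(.609,.0665,.197,166.7)
s=read_state();c=calibration('wrist');p,d=read_camera('wrist');cv2.imwrite('pics/w2.png',p);np.savez('w2.npz',p=p,d=d,c=np.array(c,dtype=object))
u,v=map(int,proj('wrist',(.609,.0665,.226),c));print(u,v)
g=cv2.cvtColor(p,cv2.COLOR_BGR2GRAY);m=np.zeros_like(g);r=60
m[max(v-r,0):v+r,u-r:u+r]=(g[max(v-r,0):v+r,u-r:u+r]<60)*255
k,l,st,cc=cv2.connectedComponentsWithStats(m)
for i in range(1,k):
    if st[i,4]>300: print(st[i],onz('wrist',*cc[i],.226,c))
# depth-based: all pixels with height .221-.23 
vv,uu=np.nonzero(d>0);pp=np.array([pt('wrist',a,b,d[b,a],c) for a,b in zip(uu[::3],vv[::3])])
w=pp[(abs(pp[:,2]-.226)<.004)&(np.hypot(pp[:,0]-.609,pp[:,1]-.0665)<.035)];print(len(w),(w.max(0)+w.min(0))/2,w.max(0)-w.min(0))
E
```

```text
d [0.0006 0.0024 0.1043] roll -0.25 yaw0 166.45 q6 -1.27 tilt [-2.e-04 -5.e-04 -1.e+00]
282 219
[ 253  179   58   69 2497] [0.60317093 0.06743684 0.226     ]
909 [0.60865594 0.06626817 0.2260692 ] [0.04824984 0.04644169 0.00778725]
```

Depth from this second view puts the knob at (0.6087,0.0663), which agrees. Next I descend and grip.

Request:
step_arm(
  commands=[
    {"fingers": -1,"dx": 0.0005,"dy": 0.002,"dz": 0.03,"roll": 0},
    {"fingers": -1,"dx": 0.0005,"dy": 0.0023,"dz": 0.06,"roll": 0},
    {"fingers": -1,"dx": 0.0005,"dy": 0.0023,"dz": 0.085,"roll": 0},
    {"fingers": -1,"dx": 0.0005,"dy": 0.0023,"dz": 0.103,"roll": 0},
    {"fingers": -1,"dx": 0.0005,"dy": 0.0023,"dz": 0.103,"roll": 0},
  ],
)

```text
time: 4.7
tool_pos: [0.6082, 0.0675, 0.1965]
tcp_rot: [-0.368, -3.117, 0.001]
wrist_force: [-0.3, -0.5, 0.7]
width: 1.0
grip_force: 0.0
```

Request:
step_arm(
  commands=[
    {"fingers": 0,"dx": 0,"dy": 0,"dz": 0,"roll": 0},
    {"fingers": 0.2,"dx": 0,"dy": 0,"dz": 0,"roll": 0},
    {"fingers": 1,"dx": 0,"dy": 0,"dz": 0,"roll": 0},
    {"fingers": 1,"dx": 0,"dy": 0,"dz": 0,"roll": 0},
    {"fingers": 1,"dx": 0,"dy": 0,"dz": 0,"roll": 0},
  ],
  squeeze=50,
)

```text
time: 5.32
tool_pos: [0.6098, 0.0653, 0.2006]
tcp_rot: [0.367, 3.118, -0.007]
wrist_force: [-2.5, -7.4, 5.9]
width: 0.503
grip_force: 55.9
```

Request:
step_arm(
  commands=[
    {"fingers": 1,"dx": 0,"dy": 0,"dz": 0,"roll": 8},
    {"fingers": 1,"dx": 0,"dy": 0,"dz": 0,"roll": 16},
    {"fingers": 1,"dx": 0,"dy": 0,"dz": 0,"roll": 24},
    {"fingers": 1,"dx": 0,"dy": 0,"dz": 0,"roll": 32},
    {"fingers": 1,"dx": 0,"dy": 0,"dz": 0,"roll": 40},
    {"fingers": 1,"dx": 0,"dy": 0,"dz": 0,"roll": 48},
    {"fingers": 1,"dx": 0,"dy": 0,"dz": 0,"roll": 56},
    {"fingers": 1,"dx": 0,"dy": 0,"dz": 0,"roll": 60},
  ],
)

```text
time: 6.32
tool_pos: [0.6085, 0.064, 0.2006]
tcp_rot: [1.881, 2.513, -0.01]
wrist_force: [-6.3, -11.6, 8.8]
width: 0.505
grip_force: 56.2
```

Request:
step_arm(
  commands=[
    {"fingers": 1,"dx": 0,"dy": 0,"dz": 0,"roll": 8},
    {"fingers": 1,"dx": 0,"dy": 0,"dz": 0,"roll": 16},
    {"fingers": 1,"dx": 0,"dy": 0,"dz": 0,"roll": 24},
    {"fingers": 1,"dx": 0,"dy": 0,"dz": 0,"roll": 32},
    {"fingers": 1,"dx": 0,"dy": 0,"dz": 0,"roll": 40},
    {"fingers": 1,"dx": 0,"dy": 0,"dz": 0,"roll": 48},
    {"fingers": 1,"dx": 0,"dy": 0,"dz": 0,"roll": 56},
    {"fingers": 1,"dx": 0,"dy": 0,"dz": 0,"roll": 60},
  ],
)

```text
time: 7.32
tool_pos: [0.6067, 0.0644, 0.2006]
tcp_rot: [2.886, 1.235, -0.011]
wrist_force: [-12.4, -10.0, 12.4]
width: 0.504
grip_force: 56.6
```

Request:
step_arm(
  commands=[
    {"fingers": 1,"dx": 0,"dy": 0,"dz": 0,"roll": 0},
    {"fingers": 1,"dx": 0,"dy": 0,"dz": 0,"roll": 0},
  ],
)

```text
time: 7.58
tool_pos: [0.6067, 0.0645, 0.2006]
tcp_rot: [2.884, 1.24, -0.011]
wrist_force: [-11.7, -10.7, 11.7]
width: 0.506
grip_force: 56.7
```

```bash
python3 -c "
from h import *
go(.609,.0665,.30,46.7);print(read_state()['torque'])"
```

```text
d [ 0.0023  0.0002 -0.0994] roll -0.17 yaw0 46.53 q6 0.83 tilt [-0.0057 -0.0053 -1.    ]
[-0.99804436  2.45477296 -0.1006896 ]
```

Now I open in place, rise, and look at the stand with the wrist camera.

Request:
step_arm(
  commands=[
    {"fingers": -1,"dx": 0,"dy": 0,"dz": 0,"roll": 0},
    {"fingers": -1,"dx": 0,"dy": 0,"dz": 0,"roll": 0},
    {"fingers": -1,"dx": 0,"dy": 0,"dz": 0,"roll": 0},
    {"fingers": -1,"dx": 0,"dy": 0,"dz": 0,"roll": 0},
    {"fingers": -1,"dx": 0,"dy": 0,"dz": -0.04,"roll": 0},
    {"fingers": -1,"dx": -0.02,"dy": 0,"dz": -0.1,"roll": 0},
    {"fingers": -1,"dx": -0.06,"dy": 0,"dz": -0.16,"roll": 0},
    {"fingers": -1,"dx": -0.11,"dy": 0,"dz": -0.22,"roll": 0},
  ],
)

```text
time: 8.57
tool_pos: [0.5447, -0.0004, 0.4001]
tcp_rot: [2.884, 1.244, 0.001]
wrist_force: [0.8, -0.8, 0.7]
width: 1.004
grip_force: 0.0
```

Request:
step_arm(
  commands=[
    {"fingers": -1,"dx": 0,"dy": 0,"dz": 0,"roll": 0},
  ],
)

```text
time: 8.7
tool_pos: [0.546, -0.0016, 0.4049]
tcp_rot: [2.882, 1.237, 0.015]
wrist_force: [0.0, 0.5, -0.2]
width: 1.001
grip_force: 0.0
```

```bash
python3 - <<'E'
from h import *
s=read_state();c=calibration('wrist');p,d=read_camera('wrist');cv2.imwrite('pics/w3.png',p);np.savez('w3.npz',p=p,d=d,c=np.array(c,dtype=object))
print(s['tool_pos'],s['time'])
cen=(.6088,.0665)
for rad in (.065,.08,.095):
    th=np.arange(0,360,1.);v=[]
    for t in th:
        u,w=proj('wrist',(cen[0]+rad*np.cos(np.radians(t)),cen[1]+rad*np.sin(np.radians(t)),.17),c);
        q=pt('wrist',u,w,d[int(round(w)),int(round(u))],c) if 0<=u<559 and 0<=w<419 else [0,0,0];v.append(.15<q[2]<.19)
    v=np.array(v,float);dv=np.diff(v);print(rad,"up",th[1:][dv>0],"dn",th[1:][dv<0])
E
```

```text
[ 0.5459877  -0.00156025  0.40489317] 8.7
0.065 up [  4.  65. 123. 184. 187. 244. 304. 312.] dn [ 29.  89. 150. 186. 209. 270. 311. 330.]
0.08 up [  6.  66. 127. 186. 246. 305.] dn [ 27.  88. 148. 208. 268. 327.]
0.095 up [  7.  67. 128. 187. 247. 307.] dn [ 26.  86. 147. 207. 266. 326.]
```

View pics/w3.png

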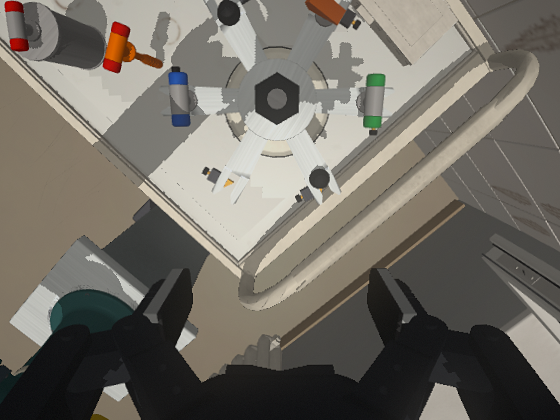

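The empty hook, with its brass keeper, is now at about (230,182). I check which world angle that is and compare it with the blue mark, also from the scene camera.

```bash
python3 - <<'E'
from h import *
z=np.load("w3.npz",allow_pickle=True);c=z["c"].item();p=z["p"];d=z["d"]
cen=np.array([.6088,.0665])
for t in (137,197,257): print(t,proj('wrist',(*(cen+.12*np.array([np.cos(np.radians(t)),np.sin(np.radians(t))])),.17),c))
hsv=cv2.cvtColor(p,cv2.COLOR_BGR2HSV);b=cv2.inRange(hsv,(10,100,90),(30,255,255))[165:200,205:245];v,u=np.nonzero(b)
q=onz('wrist',u.mean()+205,v.mean()+165,.166,c);print("brass",len(u),q,np.degrees(np.arctan2(q[1]-cen[1],q[0]-cen[0])),np.hypot(*(q[:2]-cen)))
print([ (n,proj(n,(*(cen+.065*np.array([np.cos(np.radians(197)),np.sin(np.radians(197))])),.015))) for n in ("scene","side")])
ims=[]
for n,(u,v) in {"scene":(376,175),"side":(280,150)}.items():
    pp,dd=read_camera(n);np.savez(n+"1.npz",p=pp,d=dd);ims.append(cv2.resize(pp[v-50:v+50,u-50:u+50],None,fx=4,fy=4,interpolation=cv2.INTER_CUBIC))
cv2.imwrite("pics/crop2.png",np.hstack(ims))
E
```

```text
137 (np.float64(173.85807575409456), np.float64(101.89615124166423))
197 (np.float64(229.6417661411947), np.float64(187.6230177472605))
257 (np.float64(325.19741660672906), np.float64(186.58114780111845))
brass 43 [0.4949105  0.04156394 0.166     ] -167.6500005223449 0.11658741213266527
[('scene', (np.float64(383.76331017652853), np.float64(208.47971678423525))), ('side', (np.float64(297.943144906362), np.float64(171.37897376479557)))]
```

View pics/crop2.png

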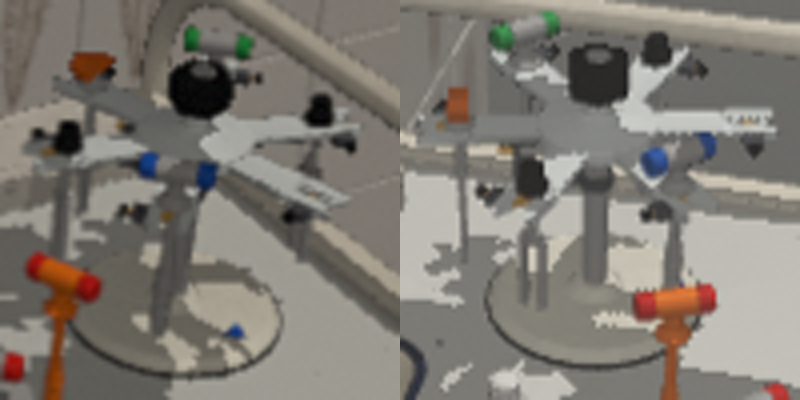

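Confirmed: the blue mark at scene (384.8,207.5) is where 197° predicts, and the empty hook is at 197°, directly over it. Next is the hammer.

```bash
python3 - <<'E'
from h import *
z=np.load("w1.npz",allow_pickle=True);c=z["c"].item();d=z["d"]
for q in ((36.9,145.2),(54.1,173.7)): print(onz('wrist',*q,.153,c))
for q in ((131,130),(135,158),(132,145),(168,136)): print("orange",pt('wrist',*q,d[q[1],q[0]],c))
a,b=[onz('wrist',*q,.153,c) for q in ((36.9,145.2),(54.1,173.7))];print((a+b)/2,np.linalg.norm(a-b),np.degrees(np.arctan2(*(a-b)[1::-1])))
go(*((a+b)/2)[:2],.27,47.6)
E
```

```text
[0.45951424 0.37096893 0.153     ]
[0.42999097 0.33882829 0.153     ]
orange [0.53271188 0.24974392 0.15839143]
orange [0.49974238 0.23437306 0.15848665]
orange [0.51416543 0.24362196 0.1568387 ]
orange [0.5171444  0.23908831 0.03280786]
[0.4447526  0.35489861 0.153     ] 0.043642229566109025 47.43050940510742
d [ 0.1889 -0.3165  0.1275] roll -1.02 yaw0 46.58 q6 0.71 tilt [-9.e-04  4.e-04 -1.e+00]
```

Request:
step_arm(
  commands=[
    {"fingers": -1,"dx": 0.03,"dy": -0.04,"dz": 0,"roll": 0},
    {"fingers": -1,"dx": 0.06,"dy": -0.09,"dz": 0,"roll": 0},
    {"fingers": -1,"dx": 0.09,"dy": -0.14,"dz": 0,"roll": 0},
    {"fingers": -1,"dx": 0.115,"dy": -0.19,"dz": 0.0,"roll": 0},
    {"fingers": -1,"dx": 0.145,"dy": -0.24,"dz": 0.02,"roll": 0},
    {"fingers": -1,"dx": 0.175,"dy": -0.29,"dz": 0.06,"roll": -1},
    {"fingers": -1,"dx": 0.189,"dy": -0.3165,"dz": 0.1,"roll": -1},
    {"fingers": -1,"dx": 0.189,"dy": -0.3165,"dz": 0.1275,"roll": -1},
  ],
)

```text
time: 9.85
tool_pos: [0.4415, 0.3567, 0.2646]
tcp_rot: [2.871, 1.274, -0.013]
wrist_force: [1.2, -0.5, 0.8]
width: 0.999
grip_force: 0.0
```

Request:
step_arm(
  commands=[
    {"fingers": -1,"dx": 0,"dy": 0,"dz": 0,"roll": 0},
    {"fingers": -1,"dx": 0,"dy": 0,"dz": 0,"roll": 0},
  ],
)

```text
time: 10.1
tool_pos: [0.4452, 0.3549, 0.2705]
tcp_rot: [2.874, 1.267, -0.001]
wrist_force: [0.4, 0.6, 0.5]
width: 0.995
grip_force: 0.0
```

```bash
python3 - <<'E'
from h import *
c=calibration('wrist');p,d=read_camera('wrist');cv2.imwrite('pics/w4.png',p);np.savez('w4.npz',p=p,d=d,c=np.array(c,dtype=object))
hsv=cv2.cvtColor(p,cv2.COLOR_BGR2HSV)
rm=(cv2.inRange(hsv,(0,150,90),(6,255,255))|cv2.inRange(hsv,(172,150,90),(180,255,255)))
n_,l,s,cc=cv2.connectedComponentsWithStats(rm)
for i in range(1,n_):
    if s[i,4]>60: print("red",cc[i],s[i,4],onz('wrist',*cc[i],.156,c),pt('wrist',*cc[i],d[int(cc[i][1]),int(cc[i][0])],c))
go(.4447,.3549,.136,47.5)
E
```

```text
red [276.64705882  43.31932773] 357 [0.53059444 0.45160051 0.156     ] [0.53024427 0.45118178 0.15891805]
red [327.31232092  66.23495702] 349 [0.5484981  0.41331939 0.156     ] [0.54832387 0.41332402 0.15691962]
red [281.73053892 183.24251497] 334 [0.46016544 0.3684144  0.156     ] [0.46128701 0.36972624 0.16331785]
red [423.35815603 220.09574468] 282 [0.53170626 0.25769207 0.156     ] [0.53151663 0.25862085 0.15752542]
red [281.79111111 231.47555556] 225 [0.43045509 0.33563556 0.156     ] [0.43259278 0.338075   0.16396039]
red [400.3800905  259.73303167] 221 [0.49318112 0.23937666 0.156     ] [0.49322027 0.24043444 0.15755571]
d [-0.0009 -0.0007  0.1357] roll 0.06 yaw0 47.56 q6 1.37 tilt [ 1.e-03  8.e-04 -1.e+00]
```

View pics/w4.png

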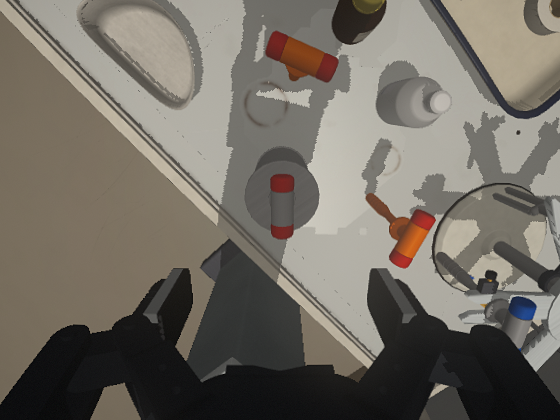

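The close view shows the steel head with red ends at (282,183) and (282,231), centred between the fingers. The head top is at z 0.163, as expected. I descend, grip and lift.

Request:
step_arm(
  commands=[
    {"fingers": -1,"dx": 0,"dy": 0,"dz": 0.04,"roll": 0},
    {"fingers": -1,"dx": 0,"dy": 0,"dz": 0.08,"roll": 0},
    {"fingers": -1,"dx": 0,"dy": 0,"dz": 0.115,"roll": 0},
    {"fingers": -1,"dx": 0,"dy": 0,"dz": 0.134,"roll": 0},
    {"fingers": -1,"dx": 0,"dy": 0,"dz": 0.134,"roll": 0},
    {"fingers": 0,"dx": 0,"dy": 0,"dz": 0.134,"roll": 0},
    {"fingers": 0.4,"dx": 0,"dy": 0,"dz": 0.134,"roll": 0},
  ],
  squeeze=40,
)

```text
time: 11.02
tool_pos: [0.4463, 0.3555, 0.1387]
tcp_rot: [-2.874, -1.267, -0.005]
wrist_force: [0.9, -0.8, 0.5]
width: 0.603
grip_force: 0.0
```

Request:
step_arm(
  commands=[
    {"fingers": 0.6,"dx": 0,"dy": 0,"dz": 0,"roll": 0},
    {"fingers": 1,"dx": 0,"dy": 0,"dz": 0,"roll": 0},
    {"fingers": 1,"dx": 0,"dy": 0,"dz": 0,"roll": 0},
    {"fingers": 1,"dx": 0,"dy": 0,"dz": 0,"roll": 0},
  ],
)

```text
time: 11.52
tool_pos: [0.4455, 0.355, 0.1375]
tcp_rot: [-2.874, -1.267, -0.002]
wrist_force: [-0.2, -0.9, 6.3]
width: 0.216
grip_force: 39.1
```

```bash
python3 - <<'E'
from h import *
go(.446,.354,.34,47.5);print(read_state()['tool_pos'],read_state()['torque'])
E
```

```text
d [-2.000e-04  1.100e-03 -2.025e-01] roll 0.09 yaw0 47.59 q6 1.37 tilt [ 1.1e-03  7.0e-04 -1.0e+00]
[0.44552688 0.35500042 0.13754952] [-0.079119    0.10905098  0.00157701]
```

Request:
step_arm(
  commands=[
    {"fingers": 1,"dx": 0,"dy": 0,"dz": -0.01,"roll": 0},
    {"fingers": 1,"dx": 0,"dy": 0,"dz": -0.03,"roll": 0},
    {"fingers": 1,"dx": 0,"dy": 0,"dz": -0.06,"roll": 0},
    {"fingers": 1,"dx": 0,"dy": 0,"dz": -0.09,"roll": 0},
    {"fingers": 1,"dx": 0,"dy": 0,"dz": -0.12,"roll": 0},
    {"fingers": 1,"dx": 0,"dy": 0,"dz": -0.15,"roll": 0},
    {"fingers": 1,"dx": 0,"dy": 0,"dz": -0.18,"roll": 0},
    {"fingers": 1,"dx": 0,"dy": 0,"dz": -0.205,"roll": 0},
  ],
  squeeze=60,
)

```text
time: 12.52
tool_pos: [0.4451, 0.3547, 0.3443]
tcp_rot: [-2.874, -1.267, -0.003]
wrist_force: [0.6, -0.3, -1.7]
width: 0.209
grip_force: 58.6
```

Request:
step_arm(
  commands=[
    {"fingers": 1,"dx": 0,"dy": 0,"dz": 0,"roll": 0},
    {"fingers": 1,"dx": 0,"dy": 0,"dz": 0,"roll": 0},
  ],
)

```text
time: 12.78
tool_pos: [0.4446, 0.3544, 0.341]
tcp_rot: [2.874, 1.267, -0.002]
wrist_force: [-0.5, 0.1, -2.1]
width: 0.209
grip_force: 58.6
```

```bash
python3 - <<'E'
from h import *
r=np.array([np.cos(np.radians(196.8)),np.sin(np.radians(196.8))])
p=np.array([.6088,.0665])+.165*r;print(p)
go(*p,.34,106.8);print(read_state()['torque'])
c=calibration('wrist');p,d=read_camera('wrist');cv2.imwrite('pics/w5.png',p);np.savez('w5.npz',p=p,d=d,c=np.array(c,dtype=object))
for n in ("scene","side"):
    p,d=read_camera(n);np.savez(n+"2.npz",p=p,d=d);s=read_state()['tool_pos'];print(n,proj(n,s),proj(n,s-[0,0,.1]))
E
```

```text
[0.45084228 0.01880975]
d [-0.2436  0.231   0.0011] roll -59.22 yaw0 47.58 q6 1.37 tilt [-9.e-04 -6.e-04 -1.e+00]
[ 0.0551836   0.0138261  -0.00731321]
scene (np.float64(323.636370763075), np.float64(155.55135309824735)) (np.float64(321.51378203038087), np.float64(189.48065821016627))
side (np.float64(323.32581374204347), np.float64(140.58397322467818)) (np.float64(319.8343683419371), np.float64(176.37314473359663))
```

```bash
python3 - <<'E'
from h import *
ims=[]
for n,(u,v) in {"scene":(322,180),"side":(320,165)}.items():
    p=np.load(n+"2.npz")["p"];ims.append(cv2.resize(p[v-50:v+50,u-40:u+40],None,fx=5,fy=5,interpolation=cv2.INTER_CUBIC))
cv2.imwrite("pics/crop3.png",np.hstack(ims))
E
```

```text
(no output)
```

View pics/crop3.png

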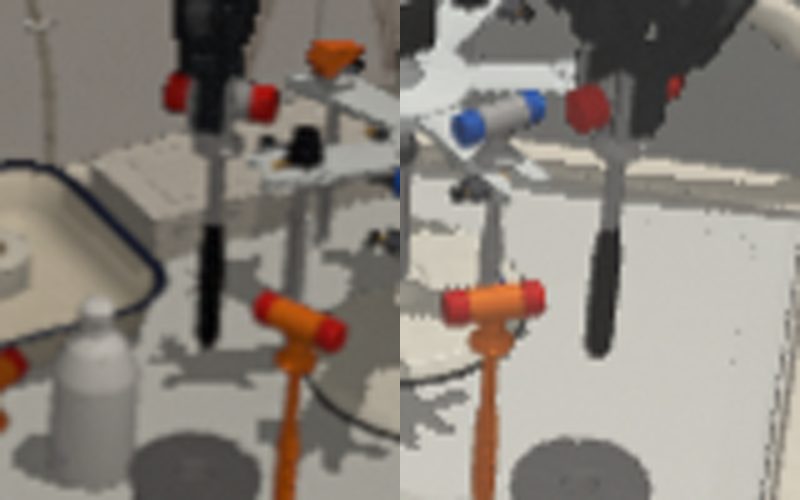

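The hammer hangs upright in the grip, seen at scene (324,186) and side (320,173). I measure its offset along the tool's x from the wrist view.

```bash
python3 - <<'E'
from h import *
z=np.load("w5.npz",allow_pickle=True);c=z["c"].item();p=z["p"];d=z["d"]
s=read_state();R=cv2.Rodrigues(np.array(s["tcp_rot"]))[0]
hsv=cv2.cvtColor(p,cv2.COLOR_BGR2HSV)
rm=(cv2.inRange(hsv,(0,150,60),(6,255,255))|cv2.inRange(hsv,(172,150,60),(180,255,255)))
n_,l,st,cc=cv2.connectedComponentsWithStats(rm)
for i in range(1,n_):
    if st[i,4]>100:
        v,u=np.nonzero((l==i)&(d>0));q=np.array([pt('wrist',a,b,d[b,a],c) for a,b in zip(u,v)]);t=(q-s["tool_pos"])@R*1000
        if np.median(q[:,2])>.25: print(st[i],"tool x,y,z mm lo",np.percentile(t,2,0).round(1),"hi",np.percentile(t,98,0).round(1))
cv2.imwrite("pics/w5c.png",p[150:420,160:400])
E
```

```text
[ 257  232   45   41 1553] tool x,y,z mm lo [ 14.9  -9.  -27.7] hi [ 26.8   9.  -12.5]
[260 323  41  28 703] tool x,y,z mm lo [-27.4  -9.  -27.6] hi [-17.1   9.6 -19.4]
```

View pics/w5c.png

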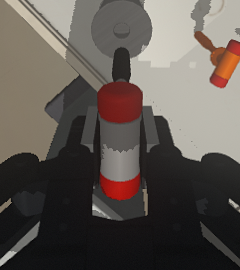

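The head spans −27.4 to about +27 mm in tool x, so it is centred. Its axis is 17.7 mm behind the TCP, so the collar's underside is 10–12 mm below the TCP. Next move: the standoff, 165 mm in front of the axis at 197°.

Request:
step_arm(
  commands=[
    {"fingers": 1,"dx": -0.02,"dy": 0.02,"dz": 0,"roll": -5},
    {"fingers": 1,"dx": -0.055,"dy": 0.055,"dz": 0,"roll": -13},
    {"fingers": 1,"dx": -0.09,"dy": 0.085,"dz": 0,"roll": -22},
    {"fingers": 1,"dx": -0.125,"dy": 0.118,"dz": 0,"roll": -30},
    {"fingers": 1,"dx": -0.16,"dy": 0.15,"dz": 0,"roll": -38},
    {"fingers": 1,"dx": -0.195,"dy": 0.185,"dz": 0,"roll": -47},
    {"fingers": 1,"dx": -0.225,"dy": 0.213,"dz": 0,"roll": -54},
    {"fingers": 1,"dx": -0.2436,"dy": 0.231,"dz": 0,"roll": -59.2},
  ],
)

```text
time: 13.92
tool_pos: [0.4506, 0.0172, 0.3406]
tcp_rot: [-1.871, -2.522, 0.002]
wrist_force: [-0.0, 1.1, -1.1]
width: 0.212
grip_force: 58.7
```

Request:
step_arm(
  commands=[
    {"fingers": 1,"dx": 0,"dy": 0,"dz": 0,"roll": 0},
    {"fingers": 1,"dx": 0,"dy": 0,"dz": 0,"roll": 0},
    {"fingers": 1,"dx": 0,"dy": 0,"dz": 0,"roll": 0},
  ],
)

```text
time: 14.3
tool_pos: [0.4512, 0.0199, 0.3414]
tcp_rot: [-1.872, -2.522, 0.0]
wrist_force: [-0.5, 0.6, -1.6]
width: 0.213
grip_force: 58.7
```

```bash
python3 - <<'E'
from h import *
r=np.array([np.cos(np.radians(196.8)),np.sin(np.radians(196.8))])
go(*(np.array([.6088,.0665])+.165*r),.191,106.8);s=read_state();print(s['tool_pos'],s['wrist_force'])
c=calibration('wrist');p,d=read_camera('wrist');np.savez('w6.npz',p=p,d=d,c=np.array(c,dtype=object))
# tines in tool frame: points with z .16-.175, radius .115-.135
R=cv2.Rodrigues(np.array(s["tcp_rot"]))[0];vv,uu=np.nonzero(d>0)
q=np.array([pt('wrist',a,b,d[b,a],c) for a,b in zip(uu,vv)]);rel=q[:,:2]-[.6088,.0665]
rad=rel@r;tan=rel@np.array([-r[1],r[0]])
for lo in (.09,.1,.11,.12,.128):
    m=(rad>lo)&(rad<lo+.006)&(abs(tan)<.03)&(abs(q[:,2]-.168)<.008)
    h,e=np.histogram(tan[m]*1000,np.arange(-24,25,1));print(lo,m.sum(),[(int(a),int(n)) for a,n in zip(e,h) if n], q[m,2].mean() if m.any() else 0)
E
```

```text
d [-0.001  -0.0005  0.1504] roll 0.02 yaw0 106.82 q6 -0.3 tilt [-6.e-04  4.e-04 -1.e+00]
[0.45115381 0.01991156 0.34138177] [-0.47870648  0.55620594 -1.64844143]
0.09 177 [(-17, 10), (-16, 5), (-15, 6), (-14, 6), (-13, 6), (-12, 6), (-11, 6), (-10, 4), (-9, 4), (-8, 8), (-7, 6), (-6, 4), (-5, 5), (-4, 6), (-3, 5), (-2, 6), (-1, 5), (0, 6), (1, 5), (2, 6), (3, 4), (4, 7), (5, 5), (6, 5), (7, 2), (8, 6), (9, 6), (10, 6), (11, 6), (12, 4), (13, 6), (14, 4), (15, 1)] 0.17067165428701836
0.1 149 [(-19, 4), (-18, 8), (-17, 6), (-16, 6), (-15, 6), (-14, 5), (-13, 6), (-12, 5), (-11, 6), (-10, 4), (-9, 5), (-8, 2), (-7, 1), (-6, 2), (-5, 2), (-4, 2), (-3, 2), (-2, 2), (-1, 2), (0, 2), (1, 2), (2, 2), (3, 2), (4, 2), (5, 15), (6, 3), (7, 3), (8, 6), (9, 3), (10, 5), (11, 5), (12, 6), (13, 4), (14, 7), (15, 1), (16, 5)] 0.17000571680658702
0.11 227 [(-24, 6), (-23, 5), (-22, 6), (-21, 5), (-20, 6), (-19, 5), (-18, 6), (-17, 6), (-16, 6), (-15, 5), (-14, 6), (-13, 6), (-12, 5), (-11, 6), (-10, 3), (-9, 8), (-8, 2), (-7, 4), (-6, 4), (-5, 3), (-4, 4), (-3, 4), (-2, 4), (-1, 2), (0, 2), (1, 1), (4, 1), (5, 12), (6, 7), (7, 3), (8, 6), (9, 6), (10, 6), (11, 6), (12, 6), (13, 4), (14, 7), (15, 5), (16, 2)] 0.17007161350369637
0.12 198 [(-24, 6), (-23, 6), (-22, 6), (-21, 6), (-20, 5), (-19, 7), (-18, 6), (-17, 6), (-16, 5), (-15, 6), (-14, 5), (-13, 5), (-12, 4), (-11, 6), (-10, 5), (-9, 3), (-8, 5), (-7, 3), (-6, 2), (-5, 1), (4, 4), (5, 10), (6, 3), (7, 8), (8, 3), (9, 5), (10, 6), (11, 4), (12, 7), (13, 5), (14, 4), (15, 2), (16, 2)] 0.16985987187358634
0.128 117 [(-19, 11), (-18, 6), (-17, 6), (-16, 6), (-15, 5), (-14, 6), (-13, 7), (-12, 5), (-11, 4), (-10, 3), (5, 2), (6, 5), (7, 8), (8, 9), (9, 4), (10, 6), (11, 6), (12, 6), (13, 6), (14, 5), (15, 1)] 0.16993015506451295
```

At the standoff, the slot centre is about 1.3 mm towards tool +x of my line, so I shift by that. The tine tops read z 0.170, as expected. I descend to insertion height.

Request:
step_arm(
  commands=[
    {"fingers": 1,"dx": 0.0003,"dy": -0.0005,"dz": 0.03,"roll": 0},
    {"fingers": 1,"dx": 0.0003,"dy": -0.0005,"dz": 0.06,"roll": 0},
    {"fingers": 1,"dx": 0.0003,"dy": -0.0005,"dz": 0.09,"roll": 0},
    {"fingers": 1,"dx": 0.0003,"dy": -0.0005,"dz": 0.12,"roll": 0},
    {"fingers": 1,"dx": 0.0003,"dy": -0.0005,"dz": 0.14,"roll": 0},
    {"fingers": 1,"dx": 0.0003,"dy": -0.0005,"dz": 0.1504,"roll": 0},
    {"fingers": 1,"dx": 0.0003,"dy": -0.0005,"dz": 0.1504,"roll": 0},
    {"fingers": 1,"dx": 0.0003,"dy": -0.0005,"dz": 0.1504,"roll": 0},
  ],
)

```text
time: 15.35
tool_pos: [0.4515, 0.0194, 0.1924]
tcp_rot: [1.872, 2.521, 0.002]
wrist_force: [-0.1, -0.7, -0.6]
width: 0.212
grip_force: 58.7
```

```bash
cat >> h.py <<'E'
def rel():
    "TCP in front frame (mm): radius out from axis, tool-x-wards offset, z; force on the hammer in the same axes"
    s=read_state();t=np.radians(196.8);e=np.array([[np.cos(t),np.sin(t),0],[np.sin(t),-np.cos(t),0],[0,0,1]])
    print(s["time"].round(2) if hasattr(s["time"],"round") else s["time"],"out,tx,z",(e@(s["tool_pos"]-[.6088,.0665,0])*1000).round(1),"F",(e@s["wrist_force"]).round(1),"w",round(float(s["width"]),3),"T",np.round(s["torque"],2))
E
python3 - <<'E'
from h import *
rel();s=read_state()
c=calibration('wrist');p,d=read_camera('wrist');np.savez('w7.npz',p=p,d=d,c=np.array(c,dtype=object));cv2.imwrite("pics/w7.png",p[150:420,130:430])
E
```

```text
15.35 out,tx,z [164.2   0.3 192.4] F [ 0.3 -0.6 -0.6] w 0.212 T [-0.02 -0.05 -0.04]
```

View pics/w7.png

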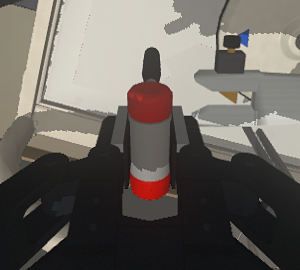

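The view shows the hook at the right (crop tips near (195,80) and (195,113), keeper block at (228,50)) and the hammer's head centred in the fingers. I recheck the slot centre numerically.

```bash
python3 - <<'E'
from h import *
z=np.load("w7.npz",allow_pickle=True);c=z["c"].item();p=z["p"];d=z["d"];s=read_state()
R=cv2.Rodrigues(np.array(s["tcp_rot"]))[0];vv,uu=np.nonzero(d>0)
q=np.array([pt('wrist',a,b,d[b,a],c) for a,b in zip(uu,vv)]);t=(q-s["tool_pos"])@R*1000
m=abs(q[:,2]-.168)<.006
for lo in range(24,70,5):
    k=m&(t[:,1]>lo)&(t[:,1]<lo+3)&(abs(t[:,0])<30)
    h,e=np.histogram(t[k,0],np.arange(-25,26,1));print(lo,[int(a) for a,n in zip(e,h) if n],q[k,2].mean().round(4) if k.any() else 0)
hsv=cv2.cvtColor(p,cv2.COLOR_BGR2HSV)
rm=(cv2.inRange(hsv,(0,150,60),(6,255,255))|cv2.inRange(hsv,(172,150,60),(180,255,255)))
k=(rm[vv,uu]>0)&(abs(t[:,1])<12)&(abs(t[:,0])<40);print("head x",np.percentile(t[k,0],[1,99]))
E
```

```text
24 [-11, 13, 14, 15] 0.166
29 [-16, -15, -14, -13, -12, -11, -10, -9, -8, 10, 11, 12, 13, 14, 15, 16, 17, 18] 0.1694
34 [-16, -15, -14, -13, -12, -11, -10, -9, -8, -7, -6, -5, 7, 8, 9, 10, 11, 12, 13, 14, 15, 16, 17, 18] 0.1697
39 [-16, -15, -14, -13, -12, -11, -10, -9, -8, -7, -6, -5, -4, 5, 6, 7, 8, 9, 10, 11, 12, 13, 14, 15, 16, 17, 18, 19, 20, 21, 22, 23, 24] 0.1694
44 [-17, -16, -15, -14, -13, -12, -11, -10, -9, -8, -7, -6, -5, 2, 3, 4, 5, 6, 7, 8, 9, 10, 11, 12, 13, 14, 15, 16, 17, 18, 19, 20, 21, 22, 23, 24] 0.1699
49 [-17, -16, -15, -14, -13, -12, -11, -10, -9, -8, -7, -6, -5, -1, 0, 1, 2, 3, 4, 5, 6, 7, 8, 9, 10, 11, 12, 13, 14, 15, 16, 17, 18, 19, 20, 21, 22, 23, 24] 0.1697
54 [-17, -16, -15, -14, -13, -12, -11, -10, -9, -8, -7, -6, -5, 7, 8, 9, 10, 11, 12, 13, 14, 15, 16, 17, 18, 19, 20, 22, 23, 24] 0.1699
59 [-17, -16, -15, -14, -13, -12, -11, -10, -9, -8, -7, -6, -5, 7, 8, 9, 10, 11, 12, 13, 14, 15, 16, 17, 18] 0.1697
64 [-17, -16, -15, -14, -13, -12, -11, -10, -9, -8, -7, -6, -5, -4, -3, -2, -1, 0, 1, 2, 3, 4, 5, 6, 7, 8, 9, 10, 11, 12, 13, 14, 15, 16, 17, 18] 0.1704
69 [-15, -14, -13, -12, -11, -10, -9, -8, -7, -6, -5, -4, -3, -2, -1, 0, 1, 2, 3, 4, 5, 6, 7, 8, 9, 10, 11, 12, 13, 14, 15, 16] 0.1704
head x [-27.4185709   25.91420458]
```

The slot centre sits 1.2 mm to tool +x of the TCP and the hammer at about −0.4, so I shift +1.6 mm. The closed end is at +63.7 mm, which puts the seat 59 mm ahead, as expected. I push in stages and watch the force.

Request:
step_arm(
  commands=[
    {"fingers": 1,"dx": 0.0016,"dy": 0.008,"dz": 0,"roll": 0},
    {"fingers": 1,"dx": 0.0016,"dy": 0.016,"dz": 0,"roll": 0},
    {"fingers": 1,"dx": 0.0016,"dy": 0.024,"dz": 0,"roll": 0},
    {"fingers": 1,"dx": 0.0016,"dy": 0.03,"dz": 0,"roll": 0},
    {"fingers": 1,"dx": 0.0016,"dy": 0.035,"dz": 0,"roll": 0},
    {"fingers": 1,"dx": 0.0016,"dy": 0.038,"dz": 0,"roll": 0},
    {"fingers": 1,"dx": 0.0016,"dy": 0.038,"dz": 0,"roll": 0},
  ],
)

```text
time: 16.27
tool_pos: [0.4867, 0.0317, 0.1912]
tcp_rot: [-1.873, -2.522, 0.0]
wrist_force: [0.0, -0.2, -1.8]
width: 0.213
grip_force: 58.7
```

```bash
python3 -c "
from h import *
rel()"
```

```text
16.275 out,tx,z [127.    2.  191.2] F [ 0.  -0.2 -1.8] w 0.213 T [-0.02  0.05  0.  ]
```

Request:
step_arm(
  commands=[
    {"fingers": 1,"dx": 0,"dy": 0.002,"dz": 0,"roll": 0},
    {"fingers": 1,"dx": 0,"dy": 0.004,"dz": 0,"roll": 0},
    {"fingers": 1,"dx": 0,"dy": 0.006,"dz": 0,"roll": 0},
    {"fingers": 1,"dx": 0,"dy": 0.008,"dz": 0,"roll": 0},
  ],
)

```text
time: 16.77
tool_pos: [0.4929, 0.0335, 0.1907]
tcp_rot: [-1.872, -2.52, 0.005]
wrist_force: [-4.8, -1.8, -2.0]
width: 0.213
grip_force: 58.8
```

```bash
python3 -c "
from h import *
rel()"
```

```text
16.775 out,tx,z [120.5   1.9 190.7] F [ 5.1 -0.3 -2. ] w 0.213 T [-0.45  0.86 -0.02]
```

Request:
step_arm(
  commands=[
    {"fingers": 1,"dx": 0,"dy": 0.002,"dz": 0,"roll": 0},
    {"fingers": 1,"dx": 0,"dy": 0.004,"dz": 0,"roll": 0},
    {"fingers": 1,"dx": 0,"dy": 0.006,"dz": 0,"roll": 0},
    {"fingers": 1,"dx": 0,"dy": 0.007,"dz": 0,"roll": 0},
  ],
)

```text
time: 17.27
tool_pos: [0.5021, 0.0364, 0.1917]
tcp_rot: [1.873, 2.521, 0.003]
wrist_force: [0.5, -0.0, -2.6]
width: 0.211
grip_force: 58.9
```

```bash
python3 -c "
from h import *
rel()"
```

```text
17.275 out,tx,z [110.9   2.  191.7] F [-0.4 -0.1 -2.6] w 0.211 T [ 0.01 -0.04 -0.02]
```

Request:
step_arm(
  commands=[
    {"fingers": 1,"dx": 0,"dy": 0.0015,"dz": 0,"roll": 0},
    {"fingers": 1,"dx": 0,"dy": 0.003,"dz": 0,"roll": 0},
    {"fingers": 1,"dx": 0,"dy": 0.0045,"dz": 0,"roll": 0},
    {"fingers": 1,"dx": 0,"dy": 0.0045,"dz": 0,"roll": 0},
  ],
)

```text
time: 17.77
tool_pos: [0.5054, 0.0373, 0.1913]
tcp_rot: [1.873, 2.522, 0.0]
wrist_force: [0.2, -0.6, -1.0]
width: 0.213
grip_force: 58.9
```

```bash
python3 -c "
from h import *
rel()"
```

```text
17.775 out,tx,z [107.4   2.  191.3] F [ 0.  -0.6 -1. ] w 0.213 T [ 0.01 -0.02 -0.02]
```

Request:
step_arm(
  commands=[
    {"fingers": 1,"dx": 0,"dy": 0.001,"dz": 0,"roll": 0},
    {"fingers": 1,"dx": 0,"dy": 0.002,"dz": 0,"roll": 0},
    {"fingers": 1,"dx": 0,"dy": 0.0028,"dz": 0,"roll": 0},
    {"fingers": 1,"dx": 0,"dy": 0.0028,"dz": 0,"roll": 0},
  ],
)

```text
time: 18.27
tool_pos: [0.5068, 0.0379, 0.1907]
tcp_rot: [-1.872, -2.52, 0.003]
wrist_force: [-4.2, -1.7, -1.0]
width: 0.212
grip_force: 59.0
```

```bash
python3 -c "
from h import *
rel()"
```

```text
18.275 out,tx,z [105.9   2.1 190.7] F [ 4.5 -0.4 -1. ] w 0.212 T [-0.27  0.86 -0.03]
```

Request:
step_arm(
  commands=[
    {"fingers": 1,"dx": 0,"dy": 0.0008,"dz": 0,"roll": 0},
    {"fingers": 1,"dx": 0,"dy": 0.0008,"dz": 0,"roll": 0},
  ],
)

```text
time: 18.52
tool_pos: [0.507, 0.038, 0.1906]
tcp_rot: [-1.872, -2.52, 0.005]
wrist_force: [-5.7, -1.9, -0.9]
width: 0.209
grip_force: 59.1
```

```bash
python3 -c "
from h import *
rel()"
```

```text
18.525 out,tx,z [105.7   2.1 190.6] F [ 6.  -0.2 -0.9] w 0.209 T [-0.41  1.27 -0.02]
```

The hammer is home: the stop is stiff, 6 N at 105.7 mm. I ease the push slightly and lower the collar.

Request:
step_arm(
  commands=[
    {"fingers": 1,"dx": 0,"dy": -0.001,"dz": 0.001,"roll": 0},
    {"fingers": 1,"dx": 0,"dy": -0.001,"dz": 0.003,"roll": 0},
    {"fingers": 1,"dx": 0,"dy": -0.001,"dz": 0.005,"roll": 0},
    {"fingers": 1,"dx": 0,"dy": -0.001,"dz": 0.0065,"roll": 0},
    {"fingers": 1,"dx": 0,"dy": -0.001,"dz": 0.0065,"roll": 0},
  ],
)

```text
time: 19.15
tool_pos: [0.5069, 0.0379, 0.1841]
tcp_rot: [-1.873, -2.521, 0.002]
wrist_force: [-4.1, -1.4, -3.2]
width: 0.21
grip_force: 58.9
```

```bash
python3 -c "
from h import *
rel()"
```

```text
19.15 out,tx,z [105.8   2.1 184.1] F [ 4.3 -0.2 -3.2] w 0.21 T [-0.3   0.94  0.03]
```

Request:
step_arm(
  commands=[
    {"fingers": 1,"dx": 0,"dy": -0.0005,"dz": 0.001,"roll": 0},
    {"fingers": 1,"dx": 0,"dy": -0.0005,"dz": 0.002,"roll": 0},
    {"fingers": 1,"dx": 0,"dy": -0.0005,"dz": 0.002,"roll": 0},
  ],
)

```text
time: 19.52
tool_pos: [0.5069, 0.0378, 0.1826]
tcp_rot: [-1.873, -2.521, 0.001]
wrist_force: [-4.2, -1.6, -2.4]
width: 0.214
grip_force: 59.1
```

```bash
python3 -c "
from h import *
rel()"
```

```text
19.525 out,tx,z [105.8   2.  182.6] F [ 4.5 -0.3 -2.4] w 0.214 T [-0.27  0.95  0.01]
```

Request:
step_arm(
  commands=[
    {"fingers": 1,"dx": 0,"dy": -0.0005,"dz": 0.0008,"roll": 0},
    {"fingers": 1,"dx": 0,"dy": -0.0005,"dz": 0.0015,"roll": 0},
    {"fingers": 1,"dx": 0,"dy": -0.0005,"dz": 0.0015,"roll": 0},
  ],
)

```text
time: 19.9
tool_pos: [0.507, 0.0377, 0.1826]
tcp_rot: [1.873, 2.521, 0.0]
wrist_force: [-6.7, -1.8, 5.0]
width: 0.211
grip_force: 59.7
```

```bash
python3 -c "
from h import *
rel()"
```

```text
19.9 out,tx,z [105.8   1.9 182.6] F [7.  0.2 5. ] w 0.211 T [-0.32  1.29 -0.  ]
```

The collar touches at TCP z 0.1826. I relieve the press a little and start the outward tug.

Request:
step_arm(
  commands=[
    {"fingers": 1,"dx": 0,"dy": -0.001,"dz": -0.0008,"roll": 0},
    {"fingers": 1,"dx": 0,"dy": -0.002,"dz": -0.0008,"roll": 0},
    {"fingers": 1,"dx": 0,"dy": -0.002,"dz": -0.0008,"roll": 0},
  ],
)

```text
time: 20.27
tool_pos: [0.5061, 0.0374, 0.1827]
tcp_rot: [1.872, 2.52, 0.003]
wrist_force: [0.8, 1.3, -0.7]
width: 0.212
grip_force: 59.1
```

```bash
python3 -c "
from h import *
rel()"
```

```text
20.275 out,tx,z [106.7   1.8 182.7] F [-1.2  1.  -0.7] w 0.212 T [-0.02 -0.05  0.02]
```

Request:
step_arm(
  commands=[
    {"fingers": 1,"dx": 0,"dy": -0.0008,"dz": 0,"roll": 0},
    {"fingers": 1,"dx": 0,"dy": -0.0016,"dz": 0,"roll": 0},
    {"fingers": 1,"dx": 0,"dy": -0.0016,"dz": 0,"roll": 0},
  ],
)

```text
time: 20.65
tool_pos: [0.5043, 0.0368, 0.1827]
tcp_rot: [1.873, 2.521, 0.002]
wrist_force: [0.9, 1.2, 0.5]
width: 0.21
grip_force: 59.3
```

```bash
python3 -c "
from h import *
rel()"
```

```text
20.65 out,tx,z [108.6   1.8 182.7] F [-1.2  0.9  0.5] w 0.21 T [ 0.14 -0.32 -0.  ]
```

Request:
step_arm(
  commands=[
    {"fingers": 1,"dx": 0,"dy": -0.0008,"dz": 0,"roll": 0},
    {"fingers": 1,"dx": 0,"dy": -0.0008,"dz": 0,"roll": 0},
  ],
)

```text
time: 20.9
tool_pos: [0.5039, 0.0367, 0.1827]
tcp_rot: [1.872, 2.52, 0.003]
wrist_force: [5.2, 0.4, 0.7]
width: 0.209
grip_force: 59.3
```

```bash
python3 -c "
from h import *
rel()"
```

```text
20.9 out,tx,z [109.1   1.8 182.7] F [-5.1 -1.1  0.7] w 0.209 T [ 0.23 -0.91  0.03]
```

The keeper resists at 5.1 N. I hold the tug for more than half a second.

Request:
step_arm(
  commands=[
    {"fingers": 1,"dx": 0,"dy": -0.0003,"dz": 0,"roll": 0},
    {"fingers": 1,"dx": 0,"dy": -0.0003,"dz": 0,"roll": 0},
    {"fingers": 1,"dx": 0,"dy": -0.0003,"dz": 0,"roll": 0},
  ],
)

```text
time: 21.28
tool_pos: [0.5037, 0.0366, 0.1827]
tcp_rot: [1.872, 2.52, 0.004]
wrist_force: [4.8, 1.3, 0.1]
width: 0.21
grip_force: 59.3
```

```bash
python3 -c "
from h import *
rel()"
```

```text
21.275 out,tx,z [109.2   1.8 182.7] F [-5.  -0.2  0.1] w 0.21 T [ 0.27 -1.06  0.01]
```

Request:
step_arm(
  commands=[
    {"fingers": 1,"dx": 0,"dy": 0,"dz": 0,"roll": 0},
    {"fingers": 1,"dx": 0,"dy": 0,"dz": 0,"roll": 0},
    {"fingers": 1,"dx": 0,"dy": 0,"dz": 0,"roll": 0},
    {"fingers": 1,"dx": 0,"dy": 0,"dz": 0,"roll": 0},
  ],
)

```text
time: 21.78
tool_pos: [0.5037, 0.0367, 0.1827]
tcp_rot: [1.872, 2.52, 0.004]
wrist_force: [5.2, 1.9, -0.2]
width: 0.211
grip_force: 59.3
```

```bash
python3 -c "
from h import *
rel()"
```

```text
21.775 out,tx,z [109.2   1.8 182.7] F [-5.5  0.3 -0.2] w 0.211 T [ 0.27 -0.96 -0.  ]
```

The tug held at 5 to 5.5 N for over 0.8 s. I move back to near home without load, then release.

Request:
step_arm(
  commands=[
    {"fingers": 1,"dx": 0,"dy": 0.0015,"dz": 0,"roll": 0},
    {"fingers": 1,"dx": 0,"dy": 0.003,"dz": 0,"roll": 0},
    {"fingers": 1,"dx": 0,"dy": 0.004,"dz": 0.0003,"roll": 0},
    {"fingers": 1,"dx": 0,"dy": 0.004,"dz": 0.0003,"roll": 0},
  ],
  squeeze=20,
)

```text
time: 22.28
tool_pos: [0.5055, 0.0373, 0.1826]
tcp_rot: [-1.873, -2.521, 0.002]
wrist_force: [-0.8, -0.4, 7.6]
width: 0.21
grip_force: 60.1
```

```bash
python3 -c "
from h import *
rel()"
```

```text
22.275 out,tx,z [107.3   1.9 182.6] F [ 0.8 -0.2  7.6] w 0.21 T [-0.11  0.25 -0.04]
```

Request:
step_arm(
  commands=[
    {"fingers": 1,"dx": 0,"dy": 0,"dz": -0.001,"roll": 0},
    {"fingers": 1,"dx": 0,"dy": 0,"dz": -0.001,"roll": 0},
    {"fingers": 0.5,"dx": 0,"dy": 0,"dz": -0.001,"roll": 0},
    {"fingers": 0.3,"dx": 0,"dy": 0,"dz": -0.001,"roll": 0},
    {"fingers": 0.0,"dx": 0,"dy": 0,"dz": -0.001,"roll": 0},
    {"fingers": -0.4,"dx": 0,"dy": 0,"dz": -0.001,"roll": 0},
    {"fingers": -0.4,"dx": 0,"dy": 0,"dz": -0.001,"roll": 0},
  ],
)

```text
time: 23.15
tool_pos: [0.5061, 0.0376, 0.1828]
tcp_rot: [-1.873, -2.522, 0.0]
wrist_force: [-0.4, -0.4, 0.0]
width: 0.698
grip_force: 0.0
```

```bash
python3 -c "
from h import *
rel()"
```

```text
23.15 out,tx,z [106.6   2.  182.8] F [ 0.5 -0.3  0. ] w 0.698 T [ 0.02  0.04 -0.04]
```

Released with no force left. I rise straight up and check.

Request:
step_arm(
  commands=[
    {"fingers": -0.4,"dx": 0,"dy": 0,"dz": -0.01,"roll": 0},
    {"fingers": -0.4,"dx": 0,"dy": 0,"dz": -0.03,"roll": 0},
    {"fingers": -0.4,"dx": 0,"dy": 0,"dz": -0.06,"roll": 0},
    {"fingers": -0.4,"dx": 0,"dy": 0,"dz": -0.1,"roll": 0},
    {"fingers": -0.4,"dx": 0,"dy": -0.02,"dz": -0.14,"roll": 0},
    {"fingers": -0.4,"dx": 0,"dy": -0.03,"dz": -0.16,"roll": 0},
    {"fingers": -0.4,"dx": 0,"dy": -0.03,"dz": -0.16,"roll": 0},
  ],
)

```text
time: 24.02
tool_pos: [0.4784, 0.0288, 0.3459]
tcp_rot: [1.871, 2.518, 0.006]
wrist_force: [-0.5, 0.8, -0.1]
width: 0.696
grip_force: 0.0
```

```bash
python3 - <<'E'
from h import *
rel();cen=np.array([.6088,.0665]);t=np.radians(196.8);r=np.array([np.cos(t),np.sin(t)]);e=np.array([r,[r[1],-r[0]]])
c=calibration('wrist');p,d=read_camera('wrist');cv2.imwrite("pics/w8.png",p)
hsv=cv2.cvtColor(p,cv2.COLOR_BGR2HSV)
rm=(cv2.inRange(hsv,(0,150,60),(6,255,255))|cv2.inRange(hsv,(172,150,60),(180,255,255)))
n_,l,st,cc=cv2.connectedComponentsWithStats(rm)
for i in range(1,n_):
    if st[i,4]>60:
        q=pt('wrist',*cc[i],d[int(cc[i][1]),int(cc[i][0])],c);print(cc[i].round(),"world",q.round(4),"out,tx",(e@(q[:2]-cen)*1000).round(1))
# pot & bottles: changed pixels vs the start in scene view near them
a=np.load("scene0.npz")["p"];b,_=read_camera("scene")
df=cv2.absdiff(a,b).max(2)
print("bottles changed px",(df[195:235,255:312]>40).sum(),"pot",(df[228:262,308:332]>40).sum())
E
```

```text
24.025 out,tx,z [135.8   1.6 345.9] F [ 0.3  0.9 -0.1] w 0.696 T [0.05 0.03 0.05]
[307. 219.] world [0.5112 0.0167 0.2096] out,tx [107.8 -19.4]
bottles changed px 30 pot 0
```

```bash
python3 - <<'E'
from h import *
cen=np.array([.6088,.0665]);t=np.radians(196.8);r=np.array([np.cos(t),np.sin(t)]);x=np.array([r[1],-r[0]])
p,d=read_camera('wrist');c=calibration('wrist');T=np.array(c["world_to_cam"])
for s in (-25,-15,0,15,20,25):
    w=(*(cen+.107*r+s/1000*x),.207);u,v=proj('wrist',w,c);u,v=int(round(u)),int(round(v))
    print(s,(u,v),p[v,u] if 0<=u<560 and 0<=v<420 else None,pt('wrist',u,v,d[v,u],c).round(4))
a=np.load("scene0.npz")["p"];b,_=read_camera("scene");df=cv2.absdiff(a,b).max(2)[195:235,255:312];v,u=np.nonzero(df>40);print(u.min()+255,u.max()+255,v.min()+195,v.max()+195)
hs=lambda i:cv2.inRange(cv2.cvtColor(i,cv2.COLOR_BGR2HSV),(18,120,90),(32,255,255))[195:215,255:275]
for i in (a,b):
    v,u=np.nonzero(hs(i));print("amber cap",len(u),u.mean(),v.mean())
rel()
E
```

```text
-25 (310, 226) [ 52  58 201] [0.5131 0.0123 0.2083]
-15 (310, 216) [142 149 170] [0.51   0.0217 0.2076]
0 (311, 201) [155 161 165] [0.5061 0.0362 0.2082]
15 (311, 186) [151 156 154] [0.5014 0.05   0.2093]
20 (312, 180) [ 58  62 137] [0.5005 0.0555 0.2088]
25 (312, 175) [ 58  63 133] [0.499  0.0599 0.209 ]
309 311 202 223
amber cap 90 9.38888888888889 8.311111111111112
amber cap 93 9.397849462365592 8.46236559139785
24.225 out,tx,z [137.    2.2 341.2] F [0.3 0.  0.7] w 0.7 T [-0.01  0.01 -0.01]
```

The hammer hangs level, with its head top at z 0.208 all along the front hook, and the pot and bottles haven't moved. I hand in the job.

```bash
python3 -c "
from h import *
print(finish_job())"
```

```text
the job is handed in; nothing more can be done
None
```

The red-headed hammer hangs home in the front hook with the keeper caught: it held a 5 N outward tug for over half a second. The pot and bottles did not move, and I handed the job in at about 24 s.

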